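# Draw up the depth-stop rod of a router's plunge base and hold it at its ring

## Robot

A 7-joint arm with a two-finger parallel gripper is mounted at the origin on the work surface. World frame = base frame: x ahead of the robot, y to its left, z up, the work surface at z = 0. Lengths are in m, angles in degrees, forces in N, time in s.
With the tool pointing down it reaches from about 0.4 to 0.9 m from the base axis. Payload 5.6 kg.
Tool frame: the origin (TCP) lies on the centre line of the jaws, within the pads' length; the fingertips stand 17 mm ahead of it and the grasp point (between the pads) lies 2 mm behind it (robot.nose_length is the distance from the TCP to the fingertips, in m); z points along the fingers, y is the line along which they close (so a half turn about z gives the same grasp; the last joint's range is limited). The gripper opens to 92 mm and grips with 3 to 60 N. Pads are 20 mm wide; open, the fingers measure 128 mm over their backs; the gripper's body (75 mm by 189 mm) begins 69 mm behind the grasp point.
Start: joints at [-66.463, 26.786, -0.665, 91.828, 0.344, 61.387, -3.226], TCP at [0.285, 0.584, 0.232] pointing down, gripper open.
Joint ranges: [-144.91, 144.91], [-17.63, 115.5], [-89.93, 88.59], [15.96, 139.68], [-74.01, 254.01], [8.47, 105.57], [-167.45, 167.45]. Speed limits (degrees/s): [147.25, 147.25, 180, 180, 180, 180, 180].

## Interface

Orientations are given as a 3x3 rotation matrix whose columns are the frame's x, y, z axes.
In Python, from rig import robot, eyes, find_in, readout gives the robot as it stands. The module is installed in compiled form; this text tells all that it offers. Calls block until the motion is done:
- robot.reach(position, orientation): joint-space move of the TCP to a pose.
- robot.movel(position, attitude=None, vel=0.15): straight line of the TCP; attitude=None keeps the orientation; vel is the mean speed in m/s.
- robot.move_j(angles): joint-space move.
- robot.gripper_open() and robot.grasp(force=None): open the fingers fully, or close them until they stop; force is the grip in N (None keeps the last).
- robot.dwell(seconds).
- robot.inverse_kinematics(position, orientation): joint angles nearest the present ones, or None.
- eyes.snapshot(name): name is "scene" or "top"; returns a dict with "image" (384x512x3 uint8, red, green, blue), "vertical_fov" (degrees; the focal length in pixels is half the picture's height over the tangent of half this angle, whatever the lens; pixels are square), "cx", "cy" (the principal point, pixels), "rvec" (rotation vector, rad) and "tvec" (3), from world to camera coordinates, as OpenCV has them. Camera axes: x right, y down, z forward; pixel columns grow to the right and rows downward; lengths in m; the calibration is good to about 2 mm. A picture is of the moment at which its call begins. There is no depth.
A pose or a line that the arm cannot do raises robot.Unreachable and nothing moves.
- robot.sign_off(): hands the job in; it is judged then, once.
Trained networks look in a picture, given as the dict that the camera call returned (one of the last four; its "shot" number tells which), for a name from the list of things; names that differ only in an ending like _2 or _b are one class to them, and where a whole thing is asked for, a point or a joint stands for the part that bears it (a point fixed in the world has none). Each returns a list of dicts, best first, with "p" (0 to 1); they miss things now and then, are a little off and sometimes report something else, mostly with a low value. They report only what shows in the picture. A call takes as long as a camera call. They do not tell look-alikes from the thing itself.
- find_in(name, picture): "at" ([column, row] in pixels, amid what is visible of it).
Readings, each from a call of its own:
- readout.current_t(): time.
- readout.current_joints(): joint angles.
- readout.current_dq(): joint speeds.
- readout.current_tau(): joint torques, N m.
- readout.current_eef_pos(): TCP position.
- readout.current_orientation(): TCP orientation.
- readout.current_force(): force on the tool from outside, world axes, zero at the start.
- readout.current_ft_torque(): the same for the moment, N m.
- readout.current_grip_width(): finger opening in m.
- readout.current_finger_force(): force on a finger pad.
Only numpy, scipy, OpenCV 4.12 (cv2) and the standard library are available. Lean on these libraries where they do the work, as an engineer would, in place of code of your own. Each camera call takes 0.05 s, during which the arm holds its last target. There are 200 camera calls.

## Task

The router's plunge base stands on the bench with its motor out, its depth-stop rod resting on the turret and the rod's clamp screw already slack, so the rod would drop if let go. Take the rod by its knob and ease it straight up through its snug bore, without letting it bind and without lifting, tipping or dragging the base, until the dark ring scribed round the rod is level with the top of the boss (the rod stays in its bore). Finish while still holding it there, steady and in line with the bore, so that I can tighten the screw; leave the wrench, the bit block and the tape measure where they lie.

Things in the scene. Friction and masses are not known exactly. Their poses are not given: they have to be found in the camera images.
- plunge_base: Router plunge base, loose on the bench, 1.6 kg: round aluminium foot plate 164 mm across, 10 mm thick; two steel columns 62 mm to +y and -y carry a carriage with an open, empty clamp ring 88 mm across and two black side handles reaching 127 mm from the centre. A stepped turret on the plate carries the rod's foot 30 mm above the bench. Origin: centre of its underside, z up
- carriage (a joint): Height of the carriage on its columns, m, -0.0125 to 0.0125 (0: boss top 125 mm above the bench; up is positive). It differs from start to start and is locked: it does not give under 100 N. Nothing but the rod rises more than 2 mm above the boss top
- bore_mouth (a point): Centre of the bore's mouth in the flat top of the boss: a square boss 24 x 24 mm, 50 mm tall, on the carriage, 58 mm from the base's centre to its +x; top 112 to 138 mm above the bench. The bore is upright (z), 11 mm wide, right through. A black winged clamp screw (slack, leave it) sticks out of the boss to 90 mm from the centre
- depth_rod: Depth-stop rod, loose and upright in the bore: bright steel, 10 mm thick, with a ribbed black knob 20 mm across and 22 mm tall on top, 153 mm long in all, about 0.12 kg. At the start it stands on the turret, the knob's centre 172 mm above the bench, 34 to 60 mm above the boss top. Origin: centre of its foot (lower end); z runs up the rod
- knob (a point): Centre of the rod's knob, 142 mm above the foot along the rod: the place to grip, from above, any way round
- ring_mark (a point): Middle of the dark ring scribed round the rod, 2.5 mm wide, 62 mm above the foot and 80 mm below the knob's centre; at the start it is hidden in the bore, 20 to 46 mm below the boss's top
- collet_wrench: Flat steel spanner, 150 x 38 x 8 mm, lying on the bench near the base. Origin: middle of its underside, x along it
- bit_block: Plywood block 100 x 45 x 22 mm with three router bits standing in it, up to 74 mm tall, on the bench near the base. Origin: centre of its underside
- tape_measure: Yellow tape measure 72 x 38 x 69 mm, standing on the bench near the base. Origin: centre of its underside
Things that resemble listed ones, but are neither listed nor needed, are in the scene too. Of the things like the depth_rod, leave any that is green, pink or yellow; of the rest the smaller one is meant.

How it is judged:
By the outcome, as a careful person would: the job done as asked, in the order asked, and still so for the second after the job is handed in, while the arm keeps its last pose, push and grip.
It also fails if it takes over 35 s, if anything falls off the work surface, if the arm or the gripper's body presses on something with over 40 N, if the wrist force passes 120 N, or if a joint passes its speed limit or range.

## Working session

There is one attempt and no reset: what is moved stays moved. The work goes in short steps, each a Python script; the robot and the scene stay as the last script left them, time stands still between calls to the robot, and variables do not carry over. Pictures are saved under pics/ and viewed, at most 10 in all, crops included, and the job is handed in when it is done.

```bash
mkdir -p pics; cat > h.py <<'E'
import numpy as np, cv2
from rig import robot, eyes, find_in, readout
def K(s):
    f=s["image"].shape[0]/2/np.tan(np.radians(s["vertical_fov"])/2)
    return np.array([[f,0,s["cx"]],[0,f,s["cy"]],[0,0,1.]])
def proj(s,P): return cv2.projectPoints(np.array(P,float).reshape(-1,1,3),np.array(s["rvec"],float),np.array(s["tvec"],float),K(s),None)[0].reshape(-1,2)
def ray(s,uv):
    R=cv2.Rodrigues(np.array(s["rvec"],float))[0]; c=-R.T@np.array(s["tvec"],float)
    d=R.T@np.linalg.inv(K(s))@np.array([*uv,1.]); return c,d/np.linalg.norm(d)
def atz(s,uv,z):
    c,d=ray(s,uv); return c+d*(z-c[2])/d[2]
def tri(s1,u1,s2,u2):
    c1,d1=ray(s1,u1);c2,d2=ray(s2,u2)
    t=np.linalg.lstsq(np.c_[d1,-d2],c2-c1,rcond=None)[0]
    a,b=c1+d1*t[0],c2+d2*t[1]; return (a+b)/2,np.linalg.norm(a-b)
def save(s,n,box=None,k=1):
    im=s["image"][...,::-1]
    if box: im=im[box[1]:box[3],box[0]:box[2]]
    cv2.imwrite("pics/"+n,cv2.resize(im,None,fx=k,fy=k,interpolation=cv2.INTER_CUBIC))
E
python3 - <<'E'
from h import *
S={n:eyes.snapshot(n) for n in("scene","top")}
for n,s in S.items():
    save(s,n+"0.png",k=1.5)
    print(n,s["vertical_fov"],ray(s,(256,192)))
    for w in("knob","depth_rod","bore_mouth","plunge_base","collet_wrench","bit_block","tape_measure"):
        print(w,[(np.round(d["at"],1).tolist(),round(d["p"],2)) for d in find_in(w,s)])
E
```

```text
scene 46.67493180486728 (array([1.36288005, 0.24232206, 0.71734838]), array([-0.7852106 , -0.15936612, -0.59837009]))
knob [([214.8, 228.3], 0.9), ([324.6, 216.5], 0.74), ([231.0, 244.0], 0.73), ([263.0, 223.3], 0.63)]
depth_rod [([232.4, 246.9], 0.94), ([213.7, 226.8], 0.79), ([326.8, 217.8], 0.7), ([264.9, 226.3], 0.65), ([248.9, 186.7], 0.47)]
bore_mouth [([243.7, 198.4], 0.6)]
plunge_base [([244.1, 209.1], 0.62)]
collet_wrench [([242.2, 175.6], 0.69)]
bit_block [([319.8, 218.1], 0.64)]
tape_measure [([170.4, 227.2], 0.55)]
top 49.06301480748965 (array([0.48891636, 0.04413246, 1.01090218]), array([ 0.10459676, -0.01524771, -0.99439782]))
knob [([208.6, 127.5], 0.88), ([149.9, 159.5], 0.75), ([236.3, 117.4], 0.7), ([233.3, 175.7], 0.47), ([256.5, 136.9], 0.46)]
depth_rod [([150.2, 156.3], 0.64), ([234.0, 175.3], 0.63), ([234.9, 119.3], 0.55), ([209.8, 129.6], 0.51)]
bore_mouth [([224.9, 202.6], 0.92)]
plunge_base [([246.5, 212.2], 0.76)]
collet_wrench []
bit_block [([168.6, 225.7], 0.85)]
tape_measure [([311.1, 172.6], 0.57)]
```

View pics/scene0.png

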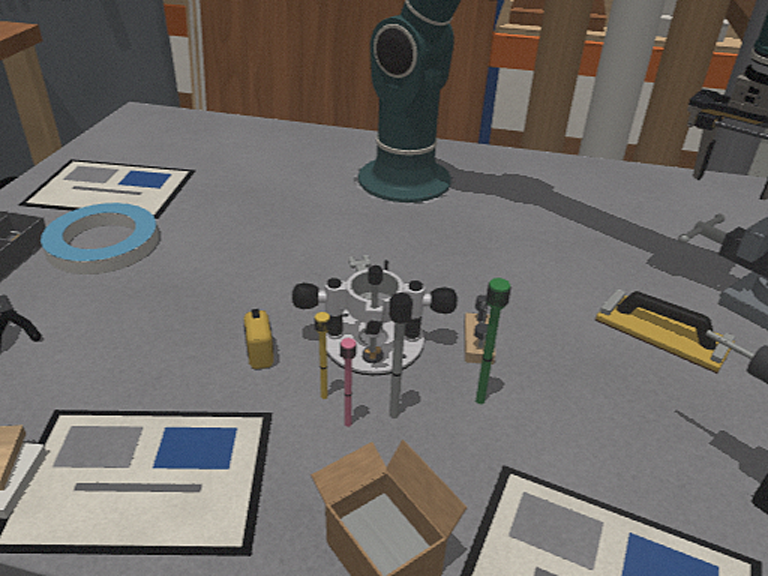

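View pics/top0.png

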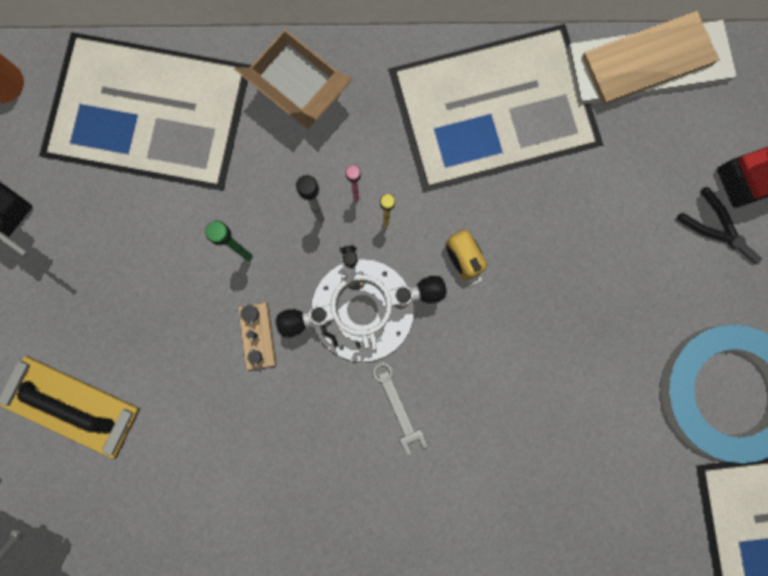

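The grey, green, pink and yellow rods standing free are decoys. The base is at about (245,205) in both pictures, and I need a closer look to tell its knob from the clamp screw.

```bash
python3 - <<'E'
from h import *
a=eyes.snapshot("scene");b=eyes.snapshot("top")
f=lambda s,x:cv2.resize(s["image"][x[1]:x[3],x[0]:x[2],::-1],(400,400),interpolation=cv2.INTER_CUBIC)
# scene crop 190..310,160..280 ; top crop 180..300,140..260
cv2.imwrite("pics/crop.png",np.hstack([f(a,(190,160,290,260)),f(b,(190,150,290,250))]))
E
```

```text
(no output)
```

View pics/crop.png

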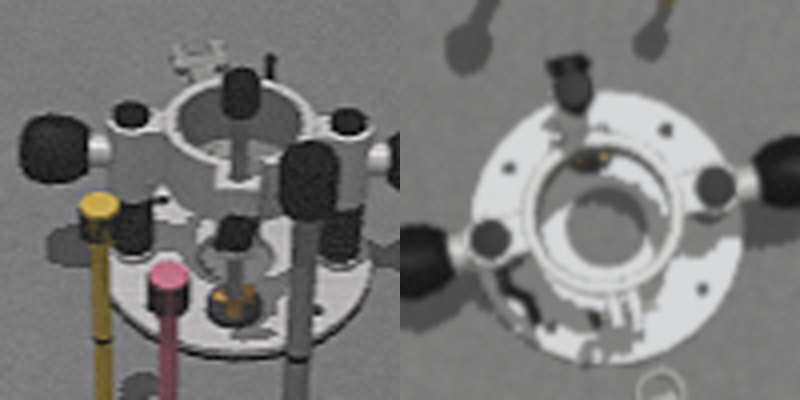

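Left (scene): the rod's knob stands on the boss at about (250.2,183) and the clamp screw is at (249,218). Right (top): the knob is at about (233,172), with the screw wings just beyond it at (232,166).

```bash
python3 - <<'E'
from h import *
a=eyes.snapshot("scene");b=eyes.snapshot("top")
for ub in((233,171),(233.2,172.5),(233.3,174)):
    p,e=tri(a,(250.2,183.2),b,ub); print(ub,p.round(4),round(e,4), atz(b,ub,.172).round(4))
print("scene z.172",atz(a,(250.2,183.2),.172))
c1=lambda x,y:(190+(x-400)/4,150+y/4)
# column tops / ring, guess z .12
for z in(.10,.125): print(z,atz(b,c1(715,187),z),atz(b,c1(490,240),z))
print("foot centre",atz(b,c1(607,228),.01))
P=atz(b,(233.2,172.5),.172)
for P in (atz(b,(233.2,172.5),.172),):
    for z in(.161,.172,.183): print(z,proj(a,[P[0],P[1],z]),proj(b,[P[0],P[1],z]))
for w in("collet_wrench","bit_block","tape_measure"):
    for s in(a,b):
        for d in find_in(w,s)[:2]: print(w,d["p"],atz(s,d["at"],.03).round(3))
print("big rod",atz(b,(205,126),.2), readout.current_t())
E
```

```text
(233, 171) [0.6202 0.0777 0.1717] 0.0012 [0.6203 0.0771 0.172 ]
(233.2, 172.5) [0.6174 0.0772 0.1697] 0.0009 [0.6172 0.0767 0.172 ]
(233.3, 174) [0.6147 0.0769 0.1678] 0.0004 [0.6141 0.0765 0.172 ]
scene z.172 [0.6204366  0.07839291 0.172     ]
0.1 [0.57402455 0.00257266 0.1       ] [0.54661771 0.12489555 0.1       ]
0.125 [0.57168873 0.00371328 0.125     ] [0.54503408 0.12267898 0.125     ]
foot centre [0.55865665 0.06320525 0.01      ]
0.161 [[249.64183825 186.42468858]] [[233.41501968 173.31287183]]
0.172 [[249.77961213 182.2101239 ]] [[233.2 172.5]]
0.183 [[249.91930264 177.93692843]] [[232.9793631  171.66589255]]
collet_wrench 0.63 [0.397 0.013 0.03 ]
bit_block 0.78 [0.524 0.23  0.03 ]
bit_block 0.31 [0.448 0.043 0.03 ]
bit_block 0.94 [0.514 0.234 0.03 ]
tape_measure 0.9 [ 0.639 -0.102  0.03 ]
tape_measure 0.72 [0.451 0.044 0.03 ]
tape_measure 0.82 [ 0.639 -0.098  0.03 ]
big rod [0.70623112 0.1305595  0.2       ] 1.3
```

```bash
python3 - <<'E'
from h import *
L=[eyes.snapshot("scene") for _ in range(6)]
a=L[0]; im=np.mean([s["image"] for s in L],0).astype(np.uint8)
np.save("scene_avg.npy",im); 
import pickle; pickle.dump(a,open("scene0.pkl","wb"))
x0,y0,w,k=228,168,50,8
c=cv2.resize(im[y0:y0+w,x0:x0+w,::-1],None,fx=k,fy=k,interpolation=cv2.INTER_CUBIC); d=c.copy()
yaw=np.radians(12.6); C=np.array([.6195,.0775]); ex=np.array([np.cos(yaw),np.sin(yaw)]);ey=np.array([-ex[1],ex[0]])
for h,col in((.115,(0,0,255)),(.125,(0,255,0)),(.135,(255,0,0))):
    q=[[*(C+.012*(i*ex+j*ey)),h] for i,j in((1,1),(1,-1),(-1,-1),(-1,1))]
    cv2.polylines(d,[np.round((proj(a,q)-[x0,y0]+.5)*k).astype(int)],True,col,1)
for z in(.161,.183):
    q=[[C[0]+.01*np.cos(t),C[1]+.01*np.sin(t),z] for t in np.linspace(0,6.28,30)]
    cv2.polylines(d,[np.round((proj(a,q)-[x0,y0]+.5)*k).astype(int)],True,(0,255,255),1)
cv2.imwrite("pics/z.png",np.hstack([c,d]))
g=im.mean(2)
print(g[176:216,244:256].astype(int))
print(readout.current_orientation().round(3), readout.current_t())
E
```

```text
[[ 91  92  78 105 137 121 105 123 134 131 130 117]
 [ 51  65  82  83  52  30  31  31  41  90 123 118]
 [125 110  59  33  35  36  40  37  37  30 104 124]
 [173 117  26  38  40  45  40  41  39  36  57  95]
 [184 115  29  41  42  43  44  43  42  37  21 157]
 [118  81  29  38  44  44  43  44  42  34  39 113]
 [ 71  49  30  38  36  36  36  36  38  35  33  65]
 [ 75  52  34  38  41  40  36  38  38  38  40  69]
 [ 78  56  30  35  37  40  37  36  40  39  38  71]
 [ 76  52  36  38  41  39  39  40  35  36  37  71]
 [ 78  57  35  40  40  37  39  37  37  34  38  71]
 [ 88  66  33  36  41  39  40  39  36  33  57  82]
 [ 84  68  44  34  35  37  36  34  34  45  75  88]
 [ 82  86  77  55  30  30  29  36  44  74  90  84]
 [ 80  82  84  81  78  79  81  81  85  88  85  83]
 [ 83  81  83  79  71  74  73  75  80  85  84  84]
 [ 80  82  82  77  72  75  74  74  80  84  84  82]
 [ 81  79  81  75  70  75  74  75  81  85  83  85]
 [ 74  72  86  84  66  71  73  73  77  79  80  82]
 [140 146 146 122  79  72  72  76 113 126 106  93]
 [123 131 148 116  69  71  71  88 117 127 126 129]
 [140 142 145 116  70  70  69
[... 317 characters left out ...]
4 108  97]
 [171 192 160  95  64  72  67  72  93 164 177 118]
 [175 193 194 181 134  94 115 172 200 199 172 115]
 [180 199 196 198 203 207 205 201 197 196 170 108]
 [126 121 120 122 123 125 123 136 143 149 136  93]
 [105 102 100 103 103 101 103 102 100 101  95  81]
 [107 106 105 107 108 109 107 104 105 106  97  80]
 [107 106 106 107 108 108 107 109 106 107  97  89]
 [106 106 106 107 108 108 108 107 107 108  92  83]
 [106 108 110 111 119 123 115 111 107 110  88  81]
 [109 113 104  80  82 110 109 103 115 117  93  79]
 [110  92  53  31  34  36  31  42  62  60  56  77]
 [102  46  33  39  40  40  37  37  35  38  57 112]]
[[-0.899  0.438  0.   ]
 [ 0.438  0.899 -0.   ]
 [-0.    -0.    -1.   ]] 1.6
```

View pics/z.png

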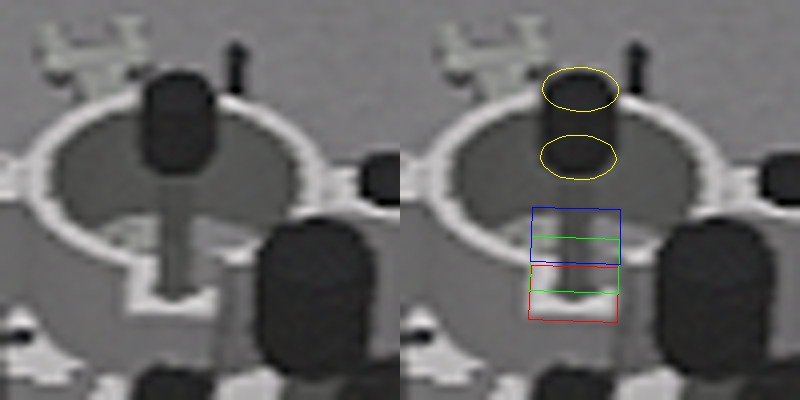

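Left crop: the knob spans rows 176.5–189.5, the boss front edge is at row ≈206.7 and the rod enters the bore at row ≈205. The boss top therefore lies near the low end, about 0.117 m. I'll refine that against the knob's known height and move above it.

```bash
python3 - <<'E'
from h import *
import pickle; a=pickle.load(open("scene0.pkl","rb"))
yaw=np.radians(12.6); ex=np.array([np.cos(yaw),np.sin(yaw)]);ey=np.array([-ex[1],ex[0]])
circ=lambda C,r,z:proj(a,[[C[0]+r*np.cos(t),C[1]+r*np.sin(t),z] for t in np.linspace(0,6.283,200)])
for C in([.6195,.0775],[.618,.0775],[.617,.077]):
    C=np.array(C); k=circ(C,.01,.172)
    print(C,"knob top/bot rows",circ(C,.01,.183)[:,1].min().round(2),circ(C,.01,.161)[:,1].max().round(2),"cols",k[:,0].min().round(2),k[:,0].max().round(2))
    for h in(.113,.117,.121):
        e=proj(a,[[*(C+.012*ex-.006*ey),h],[*(C+.012*ex+.006*ey),h]])
        print("  h",h,"front edge",e[:,1].round(2),"rod entry",circ(C,.005,h)[:,1].max().round(2),"bore",circ(C,.0055,h)[:,1].max().round(2))
# move above the knob, tool y along world y
x=np.array([-1,0,0.]);R=np.c_[x,[0,1,0],[0,0,-1.]]
t0=readout.current_t()
robot.reach([.50,.30,.40],R); robot.reach([.619,.0772,.30],R); 
print(readout.current_t()-t0,readout.current_t(),readout.current_joints(),readout.current_force())
E
```

```text
[0.6195 0.0775] knob top/bot rows 175.88 189.91 cols 245.14 254.64
  h 0.113 front edge [208.22 208.4 ] rod entry 206.28 bore 206.43
  h 0.117 front edge [206.77 206.95] rod entry 204.84 bore 204.99
  h 0.121 front edge [205.32 205.5 ] rod entry 203.39 bore 203.54
[0.618  0.0775] knob top/bot rows 175.49 189.5 cols 245.31 254.81
  h 0.113 front edge [207.8  207.98] rod entry 205.87 bore 206.01
  h 0.117 front edge [206.35 206.53] rod entry 204.43 bore 204.57
  h 0.121 front edge [204.9  205.08] rod entry 202.98 bore 203.12
[0.617 0.077] knob top/bot rows 175.19 189.19 cols 245.2 254.68
  h 0.113 front edge [207.48 207.66] rod entry 205.55 bore 205.7
  h 0.117 front edge [206.03 206.21] rod entry 204.11 bore 204.26
  h 0.121 front edge [204.58 204.76] rod entry 202.67 bore 202.81
2.525 4.125 [-18.15400845  20.77743338  10.26819596  91.93840872  -3.99919126
  67.60636194  83.14482979] [-0.65029512  0.91187355  0.39585147]
```

Model and picture agree: axis at (0.6195, 0.0775), boss top ≈ 0.117 m, so the lift is about 25 mm. Next, descend and grip lightly, then null the side force.

```bash
python3 - <<'E'
from h import *
def F(n=8):
    r=[]
    for _ in range(n): r.append(np.r_[readout.current_force(),readout.current_ft_torque()]); robot.dwell(.02)
    return np.mean(r,0).round(2), np.std(r,0).round(2)[:3]
robot.movel([.6193,.0773,.21],vel=.15); robot.movel([.6193,.0773,.170],vel=.06); robot.dwell(.3)
print("free",*F(), readout.current_eef_pos())
robot.grasp(3); robot.dwell(.3)
print("grip",*F(), readout.current_grip_width(),readout.current_finger_force(),readout.current_eef_pos(),readout.current_t())
a=eyes.snapshot("scene");b=eyes.snapshot("top")
f=lambda s,x:cv2.resize(s["image"][x[1]:x[3],x[0]:x[2],::-1],(400,400),interpolation=cv2.INTER_CUBIC)
cv2.imwrite("pics/g.png",np.hstack([f(a,(210,160,290,240)),f(b,(190,150,290,250))]))
E
```

```text
free [-0.03  0.12  0.03  0.03 -0.01 -0.  ] [0.52 0.6  0.41] [0.61934754 0.07730246 0.17015759]
grip [-0.23 -0.17 -0.04 -0.01 -0.    0.01] [0.45 0.32 0.27] 0.019847953797425072 2.999999485909939 [0.61928768 0.07729719 0.16999916] 7.6417
```

View pics/g.png

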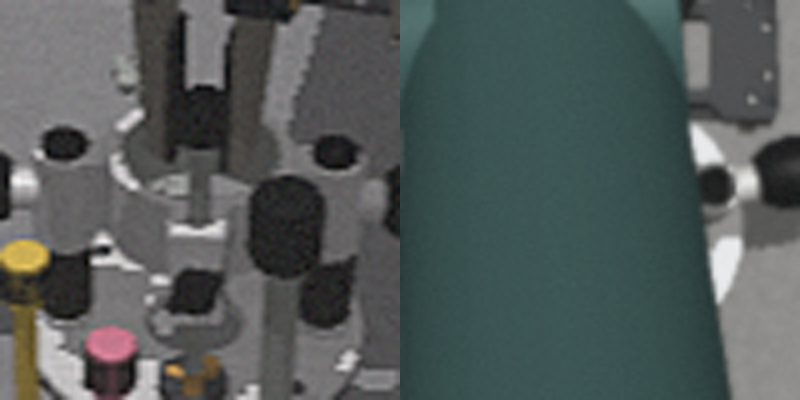

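The fingers hold the knob (width 19.8 mm), with no side force and the base undisturbed. Firm up the grip and lift in small steps, watching the forces.

```bash
cat >> h.py <<'E'
def F(n=8):
    r=[]
    for _ in range(n): r.append(np.r_[readout.current_force(),readout.current_ft_torque()]); robot.dwell(.02)
    return np.mean(r,0).round(2)
E
python3 - <<'E'
from h import *
robot.grasp(15); robot.dwell(.2); print("grip15",F(),readout.current_finger_force())
p=np.array([.6193,.0773,.170])
for dz in(.003,.008,.013,.018,.022):
    robot.movel(p+[0,0,dz],vel=.02); f=F(); print(dz,f,readout.current_eef_pos().round(4),round(readout.current_grip_width(),5))
    if np.hypot(*f[:2])>3 or abs(f[2])>6: print("STOP");break
print(readout.current_t())
L=[eyes.snapshot("scene") for _ in range(6)]
im=np.mean([s["image"] for s in L],0).astype(np.uint8); np.save("l1.npy",im)
x0,y0,w=228,168,50
A=np.load("scene_avg.npy")
cv2.imwrite("pics/l1.png",np.hstack([cv2.resize(i[y0:y0+w,x0:x0+w,::-1],None,fx=8,fy=8,interpolation=cv2.INTER_CUBIC) for i in(A,im)]))
print(im.mean(2)[188:210,244:256].astype(int))
E
```

```text
grip15 [ 0.03 -0.05  0.12 -0.04 -0.    0.01] 15.000011622905731
0.003 [ 0.   -0.26 -1.8   0.01  0.   -0.  ] [0.6192 0.0773 0.1729] 0.01944
0.008 [ 0.27 -0.09 -1.35  0.03  0.01  0.01] [0.6192 0.0773 0.178 ] 0.01925
0.013 [-0.22 -0.02 -1.69  0.04  0.02  0.01] [0.6193 0.0773 0.183 ] 0.01955
0.018 [-0.07 -0.21 -1.62  0.03  0.02  0.02] [0.6192 0.0773 0.188 ] 0.01931
0.022 [ 0.01 -0.2  -1.66  0.03  0.01 -0.01] [0.6193 0.0773 0.192 ] 0.01969
10.8083
[[ 83  83  86  81  76  74  74  75  74  77  78  75]
 [ 82  83  85  81  72  72  74  76  77  77  76  75]
 [ 84  84  83  81  72  74  78  76  75  75  75  76]
 [ 84  83  84  80  82  86  80  75  78  73  76  76]
 [ 82  84  86  80  72  78  86  78  76  73  77  76]
 [ 79  81  82  77  74  80  85  78  75  76  74  76]
 [ 75  73  87  85  67  80  84  76  71  68  68  71]
 [144 154 152 122  83  85  81  83 119 128 109  92]
 [126 137 154 124  80  83  81  81 113 134 132 134]
 [149 148 151 124  82  84  81  82 114 133 129 130]
 [159 156 156 125  80  84  81  81 114 134 131 131]
 [ 98  86  84  77  76  85  80  71  99 112 110 114]
 [120 118 124 107  84  84  81  80 104 119 117 118]
 [109 119 121 106  86  84  82  88 111 122 118 111]
 [104 112 120 102  77  85  81  87 107 118 115  99]
 [185 165 107  90  77  81  78  76 100 111 154 147]
 [180 209 166  91  66  75  69  96 176 213 179 119]
 [179 204 204 191 139  99 117 177 204 204 176 115]
 [185 209 205 207 212 218 215 210 205 203 177 113]
 [127 127 126 126 129 128 127 141 152 153 140  97]
 [106 105 104 105 106 106 106 104 103 105 100  83]
 [109 109 110 109 112 111 111 110 108 111 100  82]]
```

View pics/l1.png

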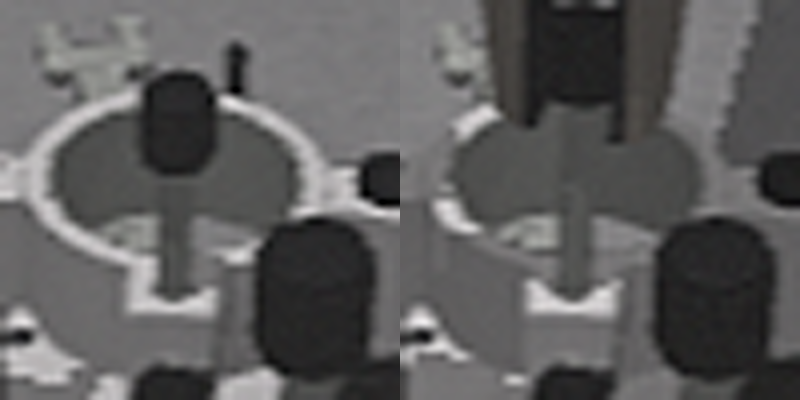

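The rod rises freely (about 1.6 N load, no side force), the base hasn't moved, and the ring isn't showing yet at 22 mm. I'll go on in 1 mm steps, watching the rod's profile just above the mouth (rows 200–206).

```bash
python3 - <<'E'
from h import *
p=np.array([.6193,.0773,.170])
for dz in(.023,.024,.025,.026):
    robot.movel(p+[0,0,dz],vel=.02); robot.dwell(.15)
    im=np.mean([eyes.snapshot("scene")["image"] for _ in range(4)],0); np.save("l_%d.npy"%(dz*1000+.5),im)
    g=im.mean(2)
    print(dz,F(4)[:3],"\n",g[199:208,247:253].astype(int))
    if g[203:206,249:251].min()<45: print("ring seen");break
print(readout.current_t())
E
```

```text
0.023 [-0.2  -0.16 -1.62] 
 [[ 77  77  86  80  69 101]
 [104  84  85  82  79 106]
 [106  86  84  81  89 109]
 [101  80  85  82  84 108]
 [ 92  76  84  78  76 100]
 [ 91  70  75  68  85 169]
 [192 131  88 118 177 205]
 [208 214 217 216 209 204]
 [124 130 129 127 141 151]]
0.024 [ 0.69  0.01 -1.56] 
 [[ 77  74  85  83  72  98]
 [106  86  85  80  81 103]
 [106  85  86  84  87 111]
 [103  80  85  81  87 108]
 [ 91  80  81  81  79 102]
 [ 82  56  79  73  57 160]
 [183 111  51  79 166 207]
 [210 214 219 219 211 206]
 [126 131 129 127 144 153]]
0.025 [-0.2  -0.05 -1.91] 
 [[ 79  75  85  82  71 101]
 [105  84  83  81  80 105]
 [108  85  86  81  87 113]
 [101  78  85  80  88 109]
 [ 93  79  86  80  81 102]
 [ 97  36  72  60  16 155]
 [181 106  33  71 169 209]
 [208 217 222 219 213 206]
 [127 129 130 129 142 153]]
ring seen
13.1083
```

The ring began to emerge at about 23 mm of lift and is nearly all out at 25 mm. Its exposure, the first-emergence point and the boss-edge fit put its middle level at about 24.5 mm, so I'll ease to that and check.

```bash
python3 - <<'E'
from h import *
robot.movel([.6193,.0773,.1944],vel=.01); robot.dwell(.4)
im=np.mean([eyes.snapshot("scene")["image"] for _ in range(4)],0)
print(im.mean(2)[202:208,247:253].astype(int))
print(F(),readout.current_eef_pos(),readout.current_grip_width(),readout.current_orientation().round(4)[:,2],readout.current_t())
x0,y0=228,168
A=np.load("scene_avg.npy")
cv2.imwrite("pics/fin.png",np.hstack([cv2.resize(i[y0:y0+50,x0:x0+50,::-1].astype(np.uint8),None,fx=8,fy=8,interpolation=cv2.INTER_CUBIC) for i in(A,im)]))
E
```

```text
[[101  80  87  81  85 108]
 [ 93  80  84  78  78 103]
 [ 80  56  80  74  56 158]
 [180 105  44  73 168 208]
 [210 215 221 219 212 207]
 [130 129 129 127 140 151]]
[-0.11 -0.37 -1.6   0.04 -0.01 -0.02] [0.6193174  0.07730248 0.1943951 ] 0.019655321203587796 [ 0. -0. -1.] 14.0917
```

View pics/fin.png

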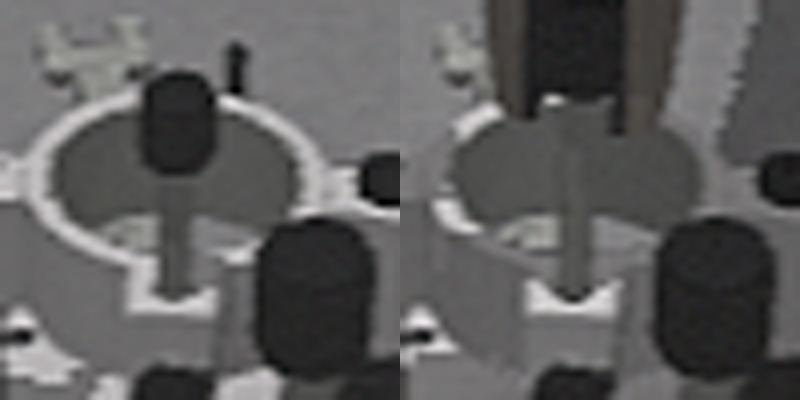

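The dark ring shows as a thin arc right at the bore mouth (crop (572,298), scene row about 205). The base and boss are where they started and the side force is near zero, so I'm handing it in.

```bash
python3 -c "
from rig import robot
print(robot.sign_off())"
```

```text
the job is handed in; nothing more can be done
None
```

The rod is lifted 24.4 mm and held upright and steady, its ring level with the boss top to within about 0.5 mm by my estimate from the camera images; the base showed no movement, the arm touched nothing else, and the job is handed in.

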